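# Press a glued plug and set the cure timer

## Robot

A 7-joint arm with a two-finger parallel gripper is mounted at the origin on the work surface. World frame = base frame: x ahead of the robot, y to its left, z up, the work surface at z = 0. Lengths are in m, angles in rad, forces in N, time in s.
With the tool pointing down it reaches from about 0.425 to 0.925 m from the base axis. Payload 6.8 kg.
Tool frame: the origin (TCP) lies on the centre line of the jaws, within the pads' length; the fingertips stand 19 mm ahead of it and the grasp point (between the pads) is the TCP; z points along the fingers, y is the line along which they close (so a half turn about z gives the same grasp; the last joint's range is limited). The gripper opens to 85 mm and grips with 20 to 120 N. Pads are 22 mm wide; open, the fingers measure 114 mm over their backs; the gripper's body (76 mm by 85 mm) begins 54 mm behind the grasp point. The pads swing forward as they close: fully open they stand 13 mm farther back than shut.
Start: joints at [1.094, 0.477, 0.022, 1.555, -0.011, 1.109, -0.083], TCP at [0.243, -0.63, 0.25] pointing down, gripper open.
Joint ranges: [-2.96, 2.96], [-0.34, 2.1], [-1.41, 1.46], [0.24, 2.44], [-1.37, 4.51], [0.17, 1.92], [-2.96, 2.96]. Speed limits (rad/s): [2.39, 2.39, 3.14, 3.14, 3.14, 3.14, 3.14].

## Interface

Orientations are given as a unit quaternion [w, x, y, z].
In Python, from rig import get_state, grab_frame, sign_off, recognise, regions_of, place_of gives the robot as it stands.
- The arm moves only by the tool arm_command, never from a script. Its argument "rows" is a list of rows, each an object of numbers: "tx", "ty", "tz": the shift along the world's x, y, z scaled (see below); "wx", "wy", "wz": the turn, a rotation vector about the world's x, y, z scaled (see below); "jaw": the opening, from -1 (shut) to 1 (fully open). In form: [{"tx": .., "ty": .., "tz": .., "wx": .., "wy": .., "wz": .., "jaw": ..}, ...]. A call has 1 to 10 rows; each row shifts and turns the commanded pose from where the row before left it; what a row does not reach is not made up. The controller multiplies each number of a shift by 25 mm and each number of a turn by pi/2 rad. A row lasts 1/12 s, in which the tool goes at most 41.7 mm and 7.16 degrees, less where a joint would pass 70% of its speed; a pose out of reach is approached as far as the arm can. A call with a number of a shift or a turn outside -1 to 1 is refused whole. A call with a gripper value outside its range is refused whole. The fingers move at their own pace and stop on an object; "squeeze" is the grip in N (left out, the last holds). Time passes only in rows, so rows that do not move let the fingers close. It gives the time, the measured TCP pose, the force, the opening and the grip force at its end, in the units of the state.
- get_state(): the state, without advancing time (a new reading comes with each control period).
- grab_frame(name): name is "scene" or "top" or "wrist"; returns a dict with "image" (420x560x3 uint8, blue, green, red), "vertical_fov" (degrees; the focal length in pixels is half the picture's height over the tangent of half this angle, whatever the lens; pixels are square), "cx", "cy" (the principal point, pixels), "eye" and "orientation" of the camera in the world; the wrist camera has in their place "tool_from_camera" (4x4, takes a point from camera to tool coordinates, whose origin is the TCP and whose axes are the flange's). Camera axes: x right, y up, looking along -z (the intrinsics and any distortion apply to the point x, -y, -z); pixel columns grow to the right and rows downward; lengths in m; the calibration is good to about 2 mm. A picture is of the moment at which its call begins: read the wrist's pose just before it. There is no depth.
- sign_off(): hands the job in; it is judged then, once.
Trained networks look in a picture, given as the dict that the camera call returned (one of the last four; its "shot" number tells which), for a name from the list of things; names that differ only in an ending like _2 or _b are one class to them, and where a whole thing is asked for, a point or a joint stands for the part that bears it (a point fixed in the world has none). Each returns a list of dicts, best first, with "confidence" (0 to 1); they miss things now and then, are a little off and sometimes report something else, mostly with a low value. They report only what shows in the picture. A call takes as long as a camera call.
- recognise(picture, thing): "location" ([row, column] in pixels, amid what is visible of it).
- regions_of(picture, thing): "pixels" (420x560 bool, what is visible of it) and "location" ([row, column] in pixels, amid what is visible of it).
- place_of(picture, thing): "location" ([row, column] in pixels: a listed point, or the origin of a listed thing).
The state is a dict: "time_s": time; "joints": joint angles; "joint_vel": joint speeds; "joint_efforts": joint torques, N m; "eef_pos": TCP position; "tcp_rot": TCP orientation; "contact_force": force on the tool from outside, world axes, zero at the start; "ft_torque": the same for the moment, N m; "finger_gap": finger opening in m; "finger_force": force on a finger pad.
Only numpy, scipy, OpenCV 4.12 (cv2) and the standard library are available. Lean on these libraries where they do the work, as an engineer would, in place of code of your own. Each camera call takes 0.05 s, during which the arm holds its last target. There are 200 camera calls.

## Task

The plug glued into the oak drawer front has to cure under pressure: first set the steel press weight down gently on the drawer front, centred over the pale plug so that it covers it, and let go. Then carry the orange timer upright to the middle of the grey ribbed mat, square with the mat (long side along long side), and let go of it before you set it; then take it by its black dial and turn the pointer clockwise, with as many grips as you need, to the red mark on its scale (within half a scale division). Leave everything standing there, and leave the other things on the counter where they are.

Things in the scene. Friction and masses are not known exactly. Their poses are not given: they have to be found in the camera images.
- weight: Loose steel press weight, about 0.65 kg: a disc 60 mm across and 28 mm high, carrying on its axis an 8 mm radius neck and a black cylindrical knob 26 mm across, which spans heights 34 to 70 mm; 70 mm high overall. Origin: centre of the underside; z up.
- weight_knob (a point): Centre of the weight's black knob, on its axis, 54 mm above its underside: the point to grip.
- door: Oak drawer front lying flat on the counter, fixed (it does not slide): 150 mm (x) by 210 mm (y), 18 mm thick. Origin: centre of the underside, on the counter. It has two hinge places, 55 mm either side of its centre along y: on its +y side the pale glued plug, flush; on its -y side an open dark hole (look only), not to be used. A loose metal hinge lies near the dark hole.
- plug (a point): Centre of the pale round plug (35 mm across, dark glue line round it), flush in the top face of the drawer front, 18 mm above the counter.
- timer: Loose orange mechanical timer, about 0.5 kg, standing upright: body 56 mm (x) by 84 mm (y) by 36 mm high, with the white scale plate and the black dial on top, centred; 72 mm high overall. It is carried by the two long sides, 56 mm apart along its x. Origin: centre of the underside; z up. It is held in place only by its weight on what it stands on.
- dial (a joint): Angle of the timer's dial, rad, grows clockwise seen from above, 0 to 5.65. At 0 the pointer points along the timer's -x. The scale's divisions are 0.209 (12 degrees) apart; the red mark is at 2.932. The dial starts between 0.25 and 1.1. It turns stiffly (0.03 N m), without springs or clicks, and stays where it is left.
- dial_grip (a point): On the dial's axis (the timer's vertical centre line), 64 mm above the timer's underside, in the dial's upright bar grip: 36 mm long, 12 mm thick, from 43 to 72 mm above the timer's underside, standing on a disc of radius 19.5 mm. This point's frame turns with the dial: its x axis runs along the bar, so fingers close along its y. The pointer is the white line on the bar's top, on the -x half.
- dial_pointer (a point): Tip of the dial's pointer, 20 mm from the dial's axis, 38 mm above the timer's underside; it turns with the dial.
- red_mark (a point): Red mark on the timer's white scale plate, 23.7 mm from the dial's axis, 38 mm above the timer's underside: the direction where the pointer must end.
- mat: Grey ribbed rubber mat, fixed on the counter: 100 mm (x) by 130 mm (y), 3 mm thick. Origin: centre of its underside, on the counter; z up.
- glue: Bystander: loose white glue bottle with red cap and yellow label, 42 mm across, 120 mm high. Origin: centre of its underside.
- hinge: Bystander: loose steel concealed hinge lying on the drawer front, near the dark hole: about 85 mm (x) by 50 mm (y), 18 mm high, its cup at the origin (underside) and its arm towards its -x.
- carton: Bystander: loose cardboard box 80 by 125 by 40 mm at the far left. Origin: centre of its underside.
- tape: Bystander: loose yellow tape measure 60 by 60 by 36 mm, near the robot. Origin: centre of its underside.
- driver: Bystander: loose red screwdriver 190 mm long, lying at the right. Its length is along its x.
- bangle: Bystander: loose black ring, 72 mm across, 8 mm high, lying flat. Origin: centre of its underside.

How it is judged:
By the outcome, as a careful person would: the job done as asked, in the order asked, and still so for the second after the job is handed in, with the robot touching nothing.
It also fails if it takes over 72 s, if anything falls off the work surface, if the arm or the gripper's body presses on something with over 40 N, if the wrist force passes 120 N, or if a joint passes its speed limit or range.

## Working session

There is one attempt and no reset: what is moved stays moved. The work goes in short steps, Python scripts to look and compute and a tool call to move; the robot and the scene stay as the last step left them, time stands still between calls to the robot, and variables do not carry over. Pictures are saved under pics/ and viewed, at most 10 in all, crops included, and the job is handed in when it is done.

Besides the shell and the picture viewer there is one more tool, called as name(argument=value, ...), one argument or row to a line, values as JSON. arm_command: Moves the arm, as the interface text tells. Shifts and turns lie within -1 to 1; 1 stands for 25 mm of shift or pi/2 rad of turn. Its arguments: {"type":"object","properties":{"rows":{"type":"array","items":{"type":"object","properties":{"tx":{"type":"number"},"ty":{"type":"number"},"tz":{"type":"number"},"wx":{"type":"number"},"wy":{"type":"number"},"wz":{"type":"number"},"jaw":{"type":"number"}}}},"squeeze":{"type":"number"}},"required":["rows"]}

```bash
ls; mkdir -p pics; cat > h.py <<'E'
import numpy as np, cv2
from scipy.spatial.transform import Rotation as R
from rig import *
def q2R(q): return R.from_quat([q[1],q[2],q[3],q[0]]).as_matrix()
def cam(f,st=None):
    if 'eye' in f: return np.array(f['eye']), (q2R(f['orientation']) if np.size(f['orientation'])==4 else np.array(f['orientation']))
    T=np.array(f['tool_from_camera']); Rt=q2R(st['tcp_rot']); return np.array(st['eef_pos'])+Rt@T[:3,3], Rt@T[:3,:3]
def foc(f): return f['image'].shape[0]/2/np.tan(np.radians(f['vertical_fov'])/2)
def ray(f,rc,st=None):
    e,Rm=cam(f,st); k=foc(f); x=(rc[1]-f['cx'])/k; y=(rc[0]-f['cy'])/k
    if f.get('distortion') is not None and np.any(f['distortion']):
        K=np.array([[k,0,f['cx']],[0,k,f['cy']],[0,0,1.]])
        x,y=cv2.undistortPoints(np.array([[[rc[1],rc[0]]]],float),K,np.array(f['distortion'],float))[0,0]
    d=Rm@np.array([x,-y,-1]); return e,d/np.linalg.norm(d)
def at_z(f,rc,z,st=None):
    e,d=ray(f,rc,st); return e+d*(z-e[2])/d[2]
E
cat > a.py <<'E'
from h import *
H=dict(weight=0,weight_knob=.054,door=0,plug=.018,timer=0,dial_grip=.064,dial_pointer=.038,red_mark=.038,mat=0,glue=0,hinge=.018,carton=0,tape=0,driver=.012,bangle=0)
print(get_state())
for n in ('top','scene'):
    f=grab_frame(n); cv2.imwrite(f'pics/{n}0.png',f['image']); print(n,{k:v for k,v in f.items() if k!='image'})
    for t,z in H.items():
        r=place_of(f,t)[:2]
        print(t,[(np.round(x['location']).tolist(),round(x['confidence'],2),at_z(f,x['location'],z).round(4).tolist()) for x in r])
E
python3 a.py
```

```text
pics
{'time_s': 0.0, 'joints': array([ 1.09390584,  0.47777947,  0.02233419,  1.55645159, -0.01152038,
        1.10928008, -0.08309903]), 'joint_vel': array([ 0.00031953, -0.00099068, -0.0009197 ,  0.00209399, -0.00087694,
       -0.00061187, -0.00082345]), 'joint_efforts': array([ 2.42449278e-04, -5.96439672e+01,  1.60732951e+00, -2.81195730e+01,
        1.23223022e-02,  9.27268993e-03, -1.41804893e-06]), 'eef_pos': array([ 0.2431274 , -0.6291018 ,  0.24933934]), 'tcp_rot': array([-8.68216869e-04,  9.83045233e-01,  1.83361035e-01, -2.18730887e-04]), 'contact_force': array([ 0.39452032,  0.31017232, -0.09123909]), 'ft_torque': array([-0.01249507,  0.01629125, -0.05367694]), 'finger_force': 0.0, 'finger_gap': 0.08575723471484047}
top {'vertical_fov': 53.4490307949845, 'cx': 278.56350494880724, 'cy': 202.54334920361737, 'eye': array([ 0.36457531, -0.01449909,  1.04809439]), 'orientation': array([ 0.70619807,  0.06336579, -0.05989611, -0.70262474]), 'shot': 1}
weight [([227.0, 163.0], 0.71, [0.4857, 0.2838, 0.0]), ([144.0, 129.0], 0.43, [0.7023, 0.3829, 0.0])]
weight_knob [([222.0, 157.
[... 1476 characters left out ...]
 [([160.0, 195.0], 0.59, [0.546, -0.2962, 0.064])]
dial_pointer [([165.0, 206.0], 0.51, [0.5288, -0.2767, 0.038])]
red_mark [([169.0, 190.0], 0.77, [0.5634, -0.3018, 0.038]), ([277.0, 290.0], 0.72, [0.6568, 0.0892, 0.038])]
mat [([195.0, 285.0], 0.71, [0.462, -0.0668, 0.0]), ([344.0, 325.0], 0.42, [0.7224, 0.2294, 0.0])]
glue [([345.0, 325.0], 0.76, [0.7239, 0.2305, 0.0])]
hinge [([256.0, 240.0], 0.85, [0.6751, -0.0431, 0.018])]
carton [([255.0, 240.0], 0.58, [0.6692, -0.0505, 0.0]), ([381.0, 397.0], 0.56, [0.6973, 0.3859, 0.0])]
tape [([144.0, 279.0], 0.78, [0.3288, -0.1845, -0.0])]
driver [([194.0, 137.0], 0.8, [0.696, -0.3761, 0.012])]
bangle [([219.0, 172.0], 0.7, [0.692, -0.2534, 0.0])]
```

View pics/top0.png

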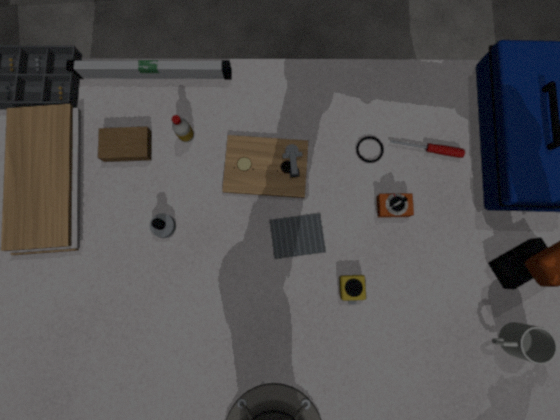

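```bash
cat > reg.py <<'E'
from h import *
# oriented rects of segmented regions projected to height
f=grab_frame('top')
for t,z in dict(mat=.003,timer=.036,door=.018,weight=.028).items():
    for r in regions_of(f,t)[:1]:
        m=r['pixels'].astype(np.uint8); c=max(cv2.findContours(m,0,cv2.CHAIN_APPROX_NONE)[0],key=cv2.contourArea)[:,0]
        P=np.array([at_z(f,(p[1],p[0]),z)[:2] for p in c],np.float32)
        print(t,r['confidence'],cv2.minAreaRect(P*1000))
        if t in('mat','timer'): print(cv2.boxPoints(cv2.minAreaRect(P*1000)).round(0).tolist())
E
python3 reg.py
```

```text
mat 0.81 ((465.71630859375, -55.52989959716797), (100.09214782714844, 130.09999084472656), 7.838111400604248)
[[407.0, 2.0], [425.0, -127.0], [524.0, -113.0], [506.0, 16.0]]
timer 0.72 ((539.6224365234375, -294.1043395996094), (57.389583587646484, 90.74699401855469), 0.27643290162086487)
[[511.0, -249.0], [511.0, -340.0], [569.0, -339.0], [568.0, -249.0]]
door 0.73 ((641.5899047851562, 25.712753295898438), (209.7038116455078, 152.86538696289062), 86.06652069091797)
weight 0.89 ((484.7109680175781, 277.77008056640625), (60.13449478149414, 64.14363098144531), 2.7848739624023438)
```

The picture shows the weight at about (163,226), the plug at (245,164), the hinge at (291,160), the mat at (298,236) turned about 8°, and the timer at (396,204) about square with the world, with its pointer up-left. The measurements fit the given sizes, so I'm moving towards the weight.

arm_command(
  rows=[
    {"tx": 0.5, "ty": 1, "wz": 0.075, "jaw": 1},
    {"tx": 0.5, "ty": 1, "wz": 0.075},
    {"tx": 0.5, "ty": 1, "wz": 0.075},
    {"tx": 0.5, "ty": 1, "wz": 0.075},
    {"tx": 0.5, "ty": 1, "wz": 0.075},
    {"tx": 0.5, "ty": 1, "wz": 0.075},
    {"tx": 0.5, "ty": 1, "wz": 0.075},
    {"tx": 0.5, "ty": 1, "wz": 0.075},
    {"tx": 0.5, "ty": 1, "wz": 0.075},
    {"tx": 0.5, "ty": 1, "wz": 0.075},
  ],
)

```text
invalid input at $.rows[0]: expected keys tx, ty, tz, wx, wy, wz, jaw
```

arm_command(
  rows=[
    {"tx": 0.45, "ty": 1},
    {"tx": 0.45, "ty": 1},
    {"tx": 0.45, "ty": 1},
    {"tx": 0.45, "ty": 1},
    {"tx": 0.45, "ty": 1},
    {"tx": 0.45, "ty": 1},
    {"tx": 0.45, "ty": 1},
    {"tx": 0.45, "ty": 1},
    {"tx": 0.45, "ty": 1},
    {"tx": 0.45, "ty": 1},
  ],
)

```text
invalid input at $.rows[0]: expected keys tx, ty, tz, wx, wy, wz, jaw
```

arm_command(
  rows=[
    {"ty": 1},
    {"ty": 1},
    {"ty": 1},
    {"ty": 1},
    {"ty": 1},
    {"ty": 1},
    {"ty": 1},
    {"ty": 1},
    {"ty": 1},
    {"ty": 1},
  ],
)

```text
invalid input at $.rows[0]: expected keys tx, ty, tz, wx, wy, wz, jaw
```

arm_command(
  rows=[
    {"ty": 1},
    {"ty": 1},
    {"ty": 1},
    {"ty": 1},
    {"ty": 1},
    {"ty": 0.8},
    {"ty": 0.4},
    {},
    {},
    {},
  ],
)

```text
invalid input at $.rows[0]: expected keys tx, ty, tz, wx, wy, wz, jaw
```

All keys are required in every row.

arm_command(
  rows=[
    {"tx": 0.5, "ty": 1, "tz": 0, "wx": 0, "wy": 0, "wz": 0.075, "jaw": 1},
    {"tx": 0.5, "ty": 1, "tz": 0, "wx": 0, "wy": 0, "wz": 0.075, "jaw": 1},
    {"tx": 0.5, "ty": 1, "tz": 0, "wx": 0, "wy": 0, "wz": 0.075, "jaw": 1},
    {"tx": 0.5, "ty": 1, "tz": 0, "wx": 0, "wy": 0, "wz": 0.075, "jaw": 1},
    {"tx": 0.5, "ty": 1, "tz": 0, "wx": 0, "wy": 0, "wz": 0.075, "jaw": 1},
    {"tx": 0.5, "ty": 1, "tz": 0, "wx": 0, "wy": 0, "wz": 0.075, "jaw": 1},
    {"tx": 0.5, "ty": 1, "tz": 0, "wx": 0, "wy": 0, "wz": 0.075, "jaw": 1},
    {"tx": 0.5, "ty": 1, "tz": 0, "wx": 0, "wy": 0, "wz": 0.075, "jaw": 1},
    {"tx": 0.5, "ty": 1, "tz": 0, "wx": 0, "wy": 0, "wz": 0.075, "jaw": 1},
    {"tx": 0.5, "ty": 1, "tz": 0, "wx": 0, "wy": 0, "wz": 0.075, "jaw": 1},
  ],
)

```text
time_s: 2.68
eef_pos: [0.3688, -0.3785, 0.2506]
tcp_rot: [0.0, 0.714, 0.701, -0.0]
contact_force: [1.1, -1.2, 0.7]
finger_gap: 0.0858
finger_force: 0.0
```

arm_command(
  rows=[
    {"tx": 0.45, "ty": 1, "tz": 0, "wx": 0, "wy": 0, "wz": 0, "jaw": 1},
    {"tx": 0.45, "ty": 1, "tz": 0, "wx": 0, "wy": 0, "wz": 0, "jaw": 1},
    {"tx": 0.45, "ty": 1, "tz": 0, "wx": 0, "wy": 0, "wz": 0, "jaw": 1},
    {"tx": 0.45, "ty": 1, "tz": 0, "wx": 0, "wy": 0, "wz": 0, "jaw": 1},
    {"tx": 0.45, "ty": 1, "tz": 0, "wx": 0, "wy": 0, "wz": 0, "jaw": 1},
    {"tx": 0.45, "ty": 1, "tz": 0, "wx": 0, "wy": 0, "wz": 0, "jaw": 1},
    {"tx": 0.45, "ty": 1, "tz": 0, "wx": 0, "wy": 0, "wz": 0, "jaw": 1},
    {"tx": 0.45, "ty": 1, "tz": 0, "wx": 0, "wy": 0, "wz": 0, "jaw": 1},
    {"tx": 0.45, "ty": 1, "tz": 0, "wx": 0, "wy": 0, "wz": 0, "jaw": 1},
    {"tx": 0.45, "ty": 1, "tz": 0, "wx": 0, "wy": 0, "wz": 0, "jaw": 1},
  ],
)

```text
time_s: 3.52
eef_pos: [0.4813, -0.1285, 0.2506]
tcp_rot: [0.0, 0.716, 0.699, 0.0]
contact_force: [0.2, -0.0, 0.5]
finger_gap: 0.085
finger_force: 0.0
```

arm_command(
  rows=[
    {"tx": 0, "ty": 1, "tz": 0, "wx": 0, "wy": 0, "wz": 0, "jaw": 1},
    {"tx": 0, "ty": 1, "tz": 0, "wx": 0, "wy": 0, "wz": 0, "jaw": 1},
    {"tx": 0, "ty": 1, "tz": 0, "wx": 0, "wy": 0, "wz": 0, "jaw": 1},
    {"tx": 0, "ty": 1, "tz": 0, "wx": 0, "wy": 0, "wz": 0, "jaw": 1},
    {"tx": 0, "ty": 1, "tz": 0, "wx": 0, "wy": 0, "wz": 0, "jaw": 1},
    {"tx": 0, "ty": 1, "tz": 0, "wx": 0, "wy": 0, "wz": 0, "jaw": 1},
    {"tx": 0, "ty": 1, "tz": 0, "wx": 0, "wy": 0, "wz": 0, "jaw": 1},
    {"tx": 0, "ty": 1, "tz": 0, "wx": 0, "wy": 0, "wz": 0, "jaw": 1},
    {"tx": 0, "ty": 1, "tz": 0, "wx": 0, "wy": 0, "wz": 0, "jaw": 1},
    {"tx": 0, "ty": 1, "tz": 0, "wx": 0, "wy": 0, "wz": 0, "jaw": 1},
  ],
)

```text
time_s: 4.35
eef_pos: [0.4808, 0.1215, 0.2505]
tcp_rot: [0.0, 0.716, 0.698, 0.0]
contact_force: [0.3, -0.3, -0.6]
finger_gap: 0.0858
finger_force: 0.0
```

arm_command(
  rows=[
    {"tx": 0, "ty": 1, "tz": 0, "wx": 0, "wy": 0, "wz": 0, "jaw": 1},
    {"tx": 0, "ty": 1, "tz": 0, "wx": 0, "wy": 0, "wz": 0, "jaw": 1},
    {"tx": 0, "ty": 1, "tz": 0, "wx": 0, "wy": 0, "wz": 0, "jaw": 1},
    {"tx": 0, "ty": 1, "tz": 0, "wx": 0, "wy": 0, "wz": 0, "jaw": 1},
    {"tx": 0, "ty": 0.8, "tz": 0, "wx": 0, "wy": 0, "wz": 0, "jaw": 1},
    {"tx": 0, "ty": 0.4, "tz": 0, "wx": 0, "wy": 0, "wz": 0, "jaw": 1},
    {"tx": 0, "ty": 0, "tz": 0, "wx": 0, "wy": 0, "wz": 0, "jaw": 1},
    {"tx": 0, "ty": 0, "tz": 0, "wx": 0, "wy": 0, "wz": 0, "jaw": 1},
  ],
)

```text
time_s: 5.02
eef_pos: [0.4809, 0.2498, 0.2501]
tcp_rot: [0.0, 0.715, 0.699, -0.0]
contact_force: [-0.2, 0.0, 0.2]
finger_gap: 0.0854
finger_force: 0.0
```

```bash
cat > w.py <<'E'
import sys
from h import *
H=dict(weight=0,weight_knob=.054,plug=.018,dial_grip=.064,dial_pointer=.038,red_mark=.038,mat=.003,timer=0)
def look(name,things,zoff=0,save=True):
    st=get_state(); f=grab_frame('wrist')
    if save: cv2.imwrite(f'pics/{name}.png',f['image'])
    print('tcp',st['eef_pos'].round(4),'gap',st['finger_gap'].round(4),'t',st['time_s'])
    for t in things:
        t,*z=t.split(':'); z=float(z[0]) if z else H[t]
        print(t,[(np.round(x['location']).tolist(),round(x['confidence'],2),at_z(f,x['location'],z+zoff,st).round(4).tolist()) for x in place_of(f,t)[:2]])
    return st,f
def rect(st,f,t,z):
    for r in regions_of(f,t)[:1]:
        m=r['pixels'].astype(np.uint8); c=max(cv2.findContours(m,0,cv2.CHAIN_APPROX_NONE)[0],key=cv2.contourArea)[:,0]
        P=np.array([at_z(f,(p[1],p[0]),z,st)[:2] for p in c],np.float32)*1000
        print('rect',t,r['confidence'],cv2.minAreaRect(P),'px',c.min(0),c.max(0))
if __name__=='__main__':
    st,f=look(sys.argv[1],sys.argv[2].split(','))
    if len(sys.argv)>3:
        t,z=sys.argv[3].split(':'); rect(st,f,t,float(z))
E
python3 w.py w1 weight,weight_knob,weight:0.028 weight:0.028; python3 -c "
from h import *
f=grab_frame('wrist');print({k:v for k,v in f.items() if k!='image'})"
```

```text
{'vertical_fov': 70.20126181501303, 'cx': 278.1019760710372, 'cy': 206.48306989002575, 'tool_from_camera': array([[-1.94986790e-04,  9.52393716e-01,  3.04870746e-01,
         7.81933829e-02],
       [ 9.99999709e-01,  4.10663783e-04, -6.43311555e-04,
         3.34466535e-04],
       [-7.37885256e-04,  3.04870532e-01, -9.52393519e-01,
        -1.23405543e-01],
       [ 0.00000000e+00,  0.00000000e+00,  0.00000000e+00,
         1.00000000e+00]]), 'shot': 5}Traceback (most recent call last):
  File "w.py", line 18, in <module>
    st,f=look(sys.argv[1],sys.argv[2].split(','))
         ~~~~^^^^^^^^^^^^^^^^^^^^^^^^^^^^^^^^^^^^
  File "w.py", line 7, in look
    print('tcp',st['eef_pos'].round(4),'gap',st['finger_gap'].round(4),'t',st['time_s'])
                                             ^^^^^^^^^^^^^^^^^^^^^^
AttributeError: 'float' object has no attribute 'round'
```

View pics/w1.png

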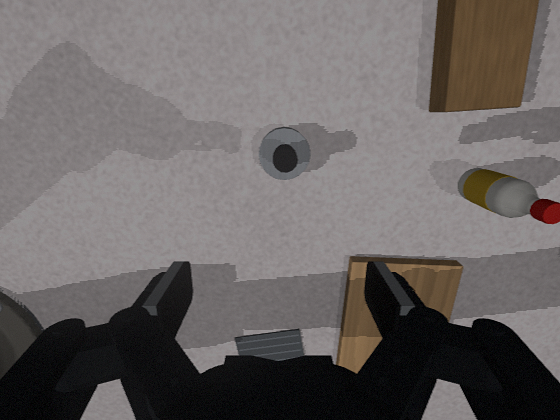

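The weight's disc shows at about (284,153) with its knob at (285,158), clear of the fingers. The camera looks towards +y.

```bash
sed -i "s/st\['finger_gap'\].round(4)/round(st['finger_gap'],4)/" w.py; python3 w.py w1b weight,weight_knob weight:0.028
```

```text
tcp [0.4812 0.2486 0.2501] gap 0.0857 t 5.1167
weight [([154.0, 286.0], 0.74, [0.4922, 0.2757, 0.0])]
weight_knob [([156.0, 284.0], 0.89, [0.4887, 0.2805, 0.054])]
rect weight 0.76 ((489.40692138671875, 280.45989990234375), (57.952720642089844, 58.58961868286133), 42.830440521240234) px [259 125] [309 178]
```

arm_command(
  rows=[
    {"tx": 0.16, "ty": 0.63, "tz": -0.8, "wx": 0, "wy": 0, "wz": 0, "jaw": 1},
    {"tx": 0.16, "ty": 0.63, "tz": -0.8, "wx": 0, "wy": 0, "wz": 0, "jaw": 1},
    {"tx": 0, "ty": 0, "tz": -1, "wx": 0, "wy": 0, "wz": 0, "jaw": 1},
    {"tx": 0, "ty": 0, "tz": -1, "wx": 0, "wy": 0, "wz": 0, "jaw": 1},
    {"tx": 0, "ty": 0, "tz": -1, "wx": 0, "wy": 0, "wz": 0, "jaw": 1},
    {"tx": 0, "ty": 0, "tz": -1, "wx": 0, "wy": 0, "wz": 0, "jaw": 0.6},
    {"tx": 0, "ty": 0, "tz": -0.9, "wx": 0, "wy": 0, "wz": 0, "jaw": 0.3},
    {"tx": 0, "ty": 0, "tz": -0.7, "wx": 0, "wy": 0, "wz": 0, "jaw": 0.2},
    {"tx": 0, "ty": 0, "tz": -0.5, "wx": 0, "wy": 0, "wz": 0, "jaw": 0.2},
    {"tx": 0, "ty": 0, "tz": 0, "wx": 0, "wy": 0, "wz": 0, "jaw": 0.2},
  ],
  squeeze=50,
)

```text
time_s: 6.15
eef_pos: [0.4877, 0.2804, 0.0555]
tcp_rot: [-0.0, 0.716, 0.698, -0.002]
contact_force: [-0.0, -0.5, 0.4]
finger_gap: 0.0511
finger_force: 0.0
```

arm_command(
  rows=[
    {"tx": 0, "ty": 0, "tz": 0, "wx": 0, "wy": 0, "wz": 0, "jaw": -1},
    {"tx": 0, "ty": 0, "tz": 0, "wx": 0, "wy": 0, "wz": 0, "jaw": -1},
    {"tx": 0, "ty": 0, "tz": 0, "wx": 0, "wy": 0, "wz": 0, "jaw": -1},
    {"tx": 0, "ty": 0, "tz": 0, "wx": 0, "wy": 0, "wz": 0, "jaw": -1},
    {"tx": 0, "ty": 0, "tz": 0, "wx": 0, "wy": 0, "wz": 0, "jaw": -1},
    {"tx": 0, "ty": 0, "tz": 0, "wx": 0, "wy": 0, "wz": 0, "jaw": -1},
  ],
)

```text
time_s: 6.65
eef_pos: [0.4891, 0.2824, 0.059]
tcp_rot: [0.0, 0.715, 0.699, 0.001]
contact_force: [-2.7, -1.8, 7.1]
finger_gap: 0.0244
finger_force: 49.9
```

arm_command(
  rows=[
    {"tx": 0, "ty": 0, "tz": 0.4, "wx": 0, "wy": 0, "wz": 0, "jaw": -1},
    {"tx": 0, "ty": 0, "tz": 0.8, "wx": 0, "wy": 0, "wz": 0, "jaw": -1},
    {"tx": 0, "ty": 0, "tz": 0.8, "wx": 0, "wy": 0, "wz": 0, "jaw": -1},
    {"tx": 0, "ty": 0, "tz": 0.8, "wx": 0, "wy": 0, "wz": 0, "jaw": -1},
    {"tx": 0, "ty": 0, "tz": 0.4, "wx": 0, "wy": 0, "wz": 0, "jaw": -1},
    {"tx": 0, "ty": 0, "tz": 0, "wx": 0, "wy": 0, "wz": 0, "jaw": -1},
  ],
)

```text
time_s: 7.15
eef_pos: [0.49, 0.2824, 0.14]
tcp_rot: [0.001, 0.716, 0.698, 0.002]
contact_force: [0.6, 0.3, -6.7]
finger_gap: 0.0248
finger_force: 50.5
```

```bash
python3 w.py w2 weight_knob:0.13,plug; python3 - <<'E'
from h import *
for n in('top','scene'):
    f=grab_frame(n)
    for t,z in(('weight_knob',.13),('weight',.076),('plug',.018)): print(n,t,[(x['confidence'],at_z(f,x['location'],z).round(4)) for x in place_of(f,t)[:2]])
    if n=='scene': cv2.imwrite('pics/s2.png',cv2.resize(f['image'][150:350,200:480],None,fx=2.5,fy=2.5))
E
```

```text
tcp [0.49   0.2824 0.14  ] gap 0.0248 t 7.15
weight_knob [([280.0, 276.0], 0.66, [0.4893, 0.2784, 0.13])]
plug []
top weight_knob [(0.65, array([0.4837, 0.2736, 0.13  ]))]
top weight [(0.5, array([0.4884, 0.2793, 0.076 ]))]
top plug [(0.77, array([0.6445, 0.0826, 0.018 ]))]
scene weight_knob [(0.68, array([0.4786, 0.2753, 0.13  ]))]
scene weight [(0.85, array([0.4876, 0.2746, 0.076 ])), (0.44, array([ 0.5805, -0.2574,  0.076 ]))]
scene plug [(0.97, array([0.6497, 0.0818, 0.018 ]))]
```

View pics/s2.png

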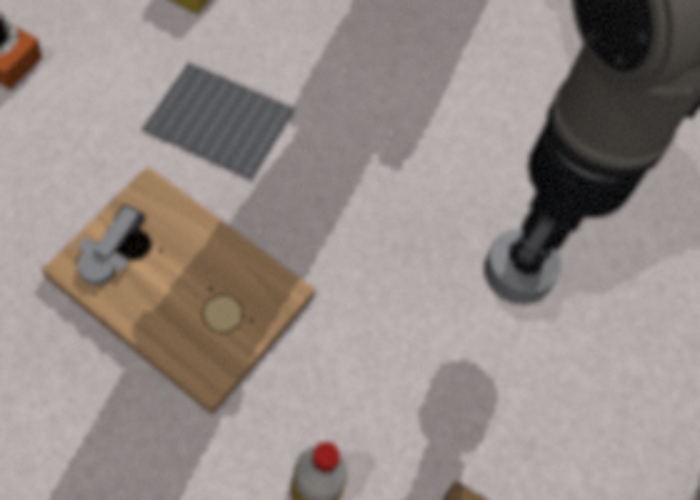

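The scene crop shows the weight hanging upright in the grip. The plug is clear at about (222,313), with the hinge well away from it. I'm moving to just short of the plug to look again.

arm_command(
  rows=[
    {"tx": 0.3, "ty": -0.5, "tz": 0.2, "wx": 0, "wy": 0, "wz": 0, "jaw": -1},
    {"tx": 0.7, "ty": -1, "tz": 0.2, "wx": 0, "wy": 0, "wz": 0, "jaw": -1},
    {"tx": 0.7, "ty": -1, "tz": 0, "wx": 0, "wy": 0, "wz": 0, "jaw": -1},
    {"tx": 0.7, "ty": -1, "tz": 0, "wx": 0, "wy": 0, "wz": 0, "jaw": -1},
    {"tx": 0.7, "ty": -1, "tz": 0, "wx": 0, "wy": 0, "wz": 0, "jaw": -1},
    {"tx": 0.7, "ty": -1, "tz": 0, "wx": 0, "wy": 0, "wz": 0, "jaw": -1},
    {"tx": 0.7, "ty": -1, "tz": 0, "wx": 0, "wy": 0, "wz": 0, "jaw": -1},
    {"tx": 0.7, "ty": -1, "tz": 0, "wx": 0, "wy": 0, "wz": 0, "jaw": -1},
    {"tx": 0.7, "ty": -1, "tz": 0, "wx": 0, "wy": 0, "wz": 0, "jaw": -1},
    {"tx": 0.36, "ty": -0.7, "tz": 0, "wx": 0, "wy": 0, "wz": 0, "jaw": -1},
  ],
)

```text
time_s: 8.53
eef_pos: [0.6474, 0.0479, 0.1475]
tcp_rot: [0.001, 0.717, 0.697, -0.0]
contact_force: [-0.2, -1.2, -7.4]
finger_gap: 0.0246
finger_force: 50.5
```

arm_command(
  rows=[
    {"tx": 0, "ty": -0.3, "tz": 0, "wx": 0, "wy": 0, "wz": 0, "jaw": -1},
    {"tx": 0, "ty": 0, "tz": 0, "wx": 0, "wy": 0, "wz": 0, "jaw": -1},
    {"tx": 0, "ty": 0, "tz": 0, "wx": 0, "wy": 0, "wz": 0, "jaw": -1},
  ],
)

```text
time_s: 8.78
eef_pos: [0.6447, 0.0448, 0.1474]
tcp_rot: [-0.001, 0.716, 0.698, -0.0]
contact_force: [-1.2, 1.0, -6.9]
finger_gap: 0.0243
finger_force: 50.6
```

```bash
python3 w.py w3 plug,weight_knob:0.14 plug:0.018; python3 - <<'E'
from h import *
for n in('top','scene'):
    f=grab_frame(n)
    for t,z in(('plug',.018),): print(n,t,[(x['confidence'],at_z(f,x['location'],z).round(4)) for x in place_of(f,t)[:2]])
E
```

```text
tcp [0.6447 0.0448 0.1474] gap 0.0243 t 8.7833
plug [([163.0, 285.0], 0.94, [0.6518, 0.0808, 0.018])]
weight_knob [([281.0, 276.0], 0.92, [0.6441, 0.042, 0.14])]
rect plug 0.6 ((645.8672485351562, 36.67667007446289), (186.90463256835938, 149.8129425048828), 86.23500061035156) px [191  98] [376 299]
top plug [(0.7, array([0.6382, 0.0832, 0.018 ]))]
scene plug [(0.96, array([0.6522, 0.0802, 0.018 ]))]
```

View pics/w3.png

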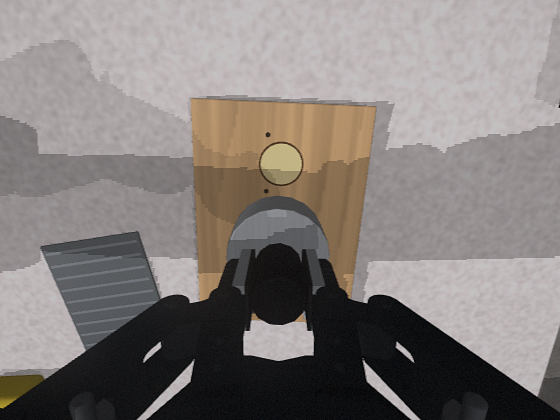

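The plug shows as a full circle at about (281,164), and the held weight is centred at column 278. I'm fitting the circle directly.

```bash
cat > plug.py <<'E'
from h import *
for n in('wrist','top','scene'):
    st=get_state(); f=grab_frame(n); im=f['image'].astype(int)
    p=place_of(f,'plug')
    if not p: continue
    r,c=map(int,p[0]['location'])
    b,g,rr=im[...,0],im[...,1],im[...,2]
    # hue-based: plug is yellower (r-g small) than oak
    m=((rr-g<0.16*rr)&(g-b>0.15*g)).astype(np.uint8)
    w=np.zeros_like(m); s=40 if n=='wrist' else 15; w[r-s:r+s,c-s:c+s]=1; m*=w
    m=cv2.morphologyEx(m,cv2.MORPH_OPEN,np.ones((3,3),np.uint8))
    cs=cv2.findContours(m,0,cv2.CHAIN_APPROX_NONE)[0]
    if not cs: print(n,'none',im[r,c]); continue
    q=cv2.convexHull(max(cs,key=cv2.contourArea))[:,0]
    P=np.array([at_z(f,(y,x),.018,st)[:2] for x,y in q],np.float32)*1000
    print(n,cv2.minEnclosingCircle(P),cv2.minAreaRect(P))
E
python3 plug.py
```

```text
wrist ((648.13037109375, 80.16088104248047), 17.74408531188965) ((648.1450805664062, 79.79046630859375), (34.21778869628906, 34.23374938964844), 88.67533874511719)
top ((646.960205078125, 82.3692398071289), 18.867267608642578) ((646.8873901367188, 86.19227600097656), (34.46981430053711, 23.000385284423828), 1.0900245904922485)
scene ((646.6179809570312, 78.78099822998047), 18.126737594604492) ((646.3961791992188, 79.41621398925781), (34.44462966918945, 32.12382888793945), 36.23931121826172)
```

arm_command(
  rows=[
    {"tx": 0.06, "ty": 0.73, "tz": 0, "wx": 0, "wy": 0, "wz": 0, "jaw": -1},
    {"tx": 0.06, "ty": 0.73, "tz": -0.4, "wx": 0, "wy": 0, "wz": 0, "jaw": -1},
    {"tx": 0, "ty": 0, "tz": -0.6, "wx": 0, "wy": 0, "wz": 0, "jaw": -1},
    {"tx": 0, "ty": 0, "tz": -0.6, "wx": 0, "wy": 0, "wz": 0, "jaw": -1},
    {"tx": 0, "ty": 0, "tz": -0.4, "wx": 0, "wy": 0, "wz": 0, "jaw": -1},
    {"tx": 0, "ty": 0, "tz": -0.2, "wx": 0, "wy": 0, "wz": 0, "jaw": -1},
    {"tx": 0, "ty": 0, "tz": -0.1, "wx": 0, "wy": 0, "wz": 0, "jaw": -1},
    {"tx": 0, "ty": 0, "tz": -0.1, "wx": 0, "wy": 0, "wz": 0, "jaw": -1},
    {"tx": 0, "ty": 0, "tz": 0, "wx": 0, "wy": 0, "wz": 0, "jaw": -1},
  ],
)

```text
time_s: 10.23
eef_pos: [0.6486, 0.0804, 0.0877]
tcp_rot: [0.0, 0.716, 0.698, 0.0]
contact_force: [0.6, -0.2, -8.2]
finger_gap: 0.0245
finger_force: 50.5
```

```bash
cat > wt.py <<'E'
from h import *
# disc rim centre: region of the weight, hull projected at disc heights
import sys
z0=float(sys.argv[1])
for n in('wrist','top','scene'):
    st=get_state(); f=grab_frame(n)
    for t,z in(('weight',z0),('weight_knob',z0+.054)): print(n,t,[(round(x['confidence'],2),at_z(f,x['location'],z,st).round(4)) for x in place_of(f,t)[:1]])
    if n in('wrist','scene'): cv2.imwrite(f'pics/wt_{n}.png',f['image'])
print(st['eef_pos'],st['contact_force'])
E
python3 wt.py 0.022
```

```text
wrist weight [(0.87, array([0.6496, 0.0745, 0.022 ]))]
wrist weight_knob [(0.76, array([0.6471, 0.0749, 0.076 ]))]
top weight []
top weight_knob []
scene weight [(0.76, array([0.6518, 0.0748, 0.022 ]))]
scene weight_knob [(0.56, array([0.6445, 0.0719, 0.076 ]))]
[0.64864843 0.08088722 0.08835138] [-0.38474644 -0.17328777 -7.51865031]
```

View pics/wt_wrist.png

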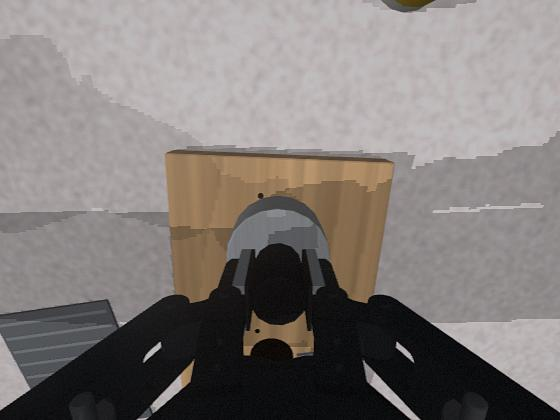

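The disc's outer rim tops out near row 196 and spans columns 227–329, with the wall band below it. I'm fitting the disc against a projected model to find the grip offset.

```bash
cat > fit.py <<'E'
from h import *
from scipy.optimize import least_squares
st=get_state(); f=grab_frame('wrist'); im=f['image']
e,Rm=cam(f,st); k=foc(f)
r=regions_of(f,'weight')[0]; m=r['pixels'].astype(np.uint8)
c=max(cv2.findContours(m,0,cv2.CHAIN_APPROX_NONE)[0],key=cv2.contourArea)[:,0]
top={x:c[c[:,0]==x][:,1].min() for x in range(235,322,3) if (c[:,0]==x).any()}
print(r['confidence'],c.min(0),c.max(0))
a=np.linspace(0,2*np.pi,721)
def proj(P):
    q=(P-e)@Rm; return np.c_[f['cx']-k*q[:,0]/q[:,2], f['cy']+k*q[:,1]/q[:,2]]
tcp=st['eef_pos']
def sil(p):
    pts=np.vstack([proj(np.c_[tcp[0]+p[0]+.03*np.cos(a),tcp[1]+p[1]+.03*np.sin(a),np.full(721,z)]) for z in (tcp[2]+p[2],tcp[2]+p[2]+.028)])
    return cv2.convexHull(pts.astype(np.float32))[:,0]
def res(p):
    h=sil(p); h=h[h[:,1]<np.median(h[:,1])]; h=h[np.argsort(h[:,0])]
    return [np.interp(x,h[:,0],h[:,1])-y for x,y in top.items()]
for dz in(-.059,-.056,-.053):
    s=least_squares(lambda p:res([p[0],p[1],dz]),[0,0],loss='soft_l1',diff_step=1e-2,x_scale=.01); print(dz,s.x.round(4),s.cost)
    h=sil([*s.x,dz]); print('hull cols',h[:,0].min(),h[:,0].max())
E
python3 fit.py
```

```text
0.83 [227 196] [329 324]
-0.059 [-0.0001 -0.0033] 1.962704477078632
hull cols 225.00803 329.45474
-0.056 [-0.     -0.0025] 3.4647390717159743
hull cols 224.17801 330.53357
-0.053 [ 0.     -0.0018] 5.942928092391684
hull cols 223.27974 331.6205
```

arm_command(
  rows=[
    {"tx": -0.02, "ty": 0.12, "tz": -0.1, "wx": 0, "wy": 0, "wz": 0, "jaw": -1},
    {"tx": 0, "ty": 0, "tz": -0.1, "wx": 0, "wy": 0, "wz": 0, "jaw": -1},
    {"tx": 0, "ty": 0, "tz": -0.08, "wx": 0, "wy": 0, "wz": 0, "jaw": -1},
    {"tx": 0, "ty": 0, "tz": -0.06, "wx": 0, "wy": 0, "wz": 0, "jaw": -1},
    {"tx": 0, "ty": 0, "tz": 0, "wx": 0, "wy": 0, "wz": 0, "jaw": -1},
    {"tx": 0, "ty": 0, "tz": 0, "wx": 0, "wy": 0, "wz": 0, "jaw": -1},
  ],
)

```text
time_s: 11.28
eef_pos: [0.6477, 0.0837, 0.079]
tcp_rot: [-0.0, 0.716, 0.699, -0.0]
contact_force: [-0.2, 0.3, -6.8]
finger_gap: 0.0248
finger_force: 50.6
```

arm_command(
  rows=[
    {"tx": 0, "ty": 0, "tz": -0.04, "wx": 0, "wy": 0, "wz": 0, "jaw": -1},
    {"tx": 0, "ty": 0, "tz": -0.04, "wx": 0, "wy": 0, "wz": 0, "jaw": -1},
    {"tx": 0, "ty": 0, "tz": 0, "wx": 0, "wy": 0, "wz": 0, "jaw": -1},
  ],
)

```text
time_s: 11.53
eef_pos: [0.648, 0.0838, 0.0773]
tcp_rot: [0.0, 0.716, 0.699, 0.0]
contact_force: [0.1, 0.0, -7.5]
finger_gap: 0.0244
finger_force: 50.5
```

arm_command(
  rows=[
    {"tx": 0, "ty": 0, "tz": -0.04, "wx": 0, "wy": 0, "wz": 0, "jaw": -1},
    {"tx": 0, "ty": 0, "tz": -0.04, "wx": 0, "wy": 0, "wz": 0, "jaw": -1},
    {"tx": 0, "ty": 0, "tz": 0, "wx": 0, "wy": 0, "wz": 0, "jaw": -1},
  ],
)

```text
time_s: 11.78
eef_pos: [0.648, 0.0839, 0.0771]
tcp_rot: [0.0, 0.716, 0.699, -0.0]
contact_force: [-6.5, -1.5, 8.1]
finger_gap: 0.0243
finger_force: 51.9
```

```bash
python3 fit.py; python3 -c "
from rig import *
s=get_state();print(s['eef_pos'],s['contact_force'])"
```

```text
0.92 [227 196] [329 324]
-0.059 [-0.0001 -0.0034] 3.1820634016313214
hull cols 225.08504 329.51547
-0.056 [-0.     -0.0027] 4.453187783135573
hull cols 224.18994 330.52765
-0.053 [ 0.     -0.0019] 7.059437314146943
hull cols 223.22289 331.54636
[0.64796973 0.08392485 0.0771012 ] [-5.99906866 -1.0207664   6.46358543]
```

arm_command(
  rows=[
    {"tx": 0, "ty": 0, "tz": 0.06, "wx": 0, "wy": 0, "wz": 0, "jaw": -1},
    {"tx": 0, "ty": 0, "tz": 0, "wx": 0, "wy": 0, "wz": 0, "jaw": 0},
    {"tx": 0, "ty": 0, "tz": 0, "wx": 0, "wy": 0, "wz": 0, "jaw": 0.5},
    {"tx": 0, "ty": 0, "tz": 0, "wx": 0, "wy": 0, "wz": 0, "jaw": 0.5},
    {"tx": 0, "ty": 0, "tz": 0, "wx": 0, "wy": 0, "wz": 0, "jaw": 0.5},
    {"tx": 0, "ty": 0, "tz": 0.3, "wx": 0, "wy": 0, "wz": 0, "jaw": 0.5},
    {"tx": 0, "ty": 0, "tz": 0.8, "wx": 0, "wy": 0, "wz": 0, "jaw": 0.5},
    {"tx": 0, "ty": 0, "tz": 1, "wx": 0, "wy": 0, "wz": 0, "jaw": 0.5},
    {"tx": 0, "ty": 0, "tz": 1, "wx": 0, "wy": 0, "wz": 0, "jaw": 0.5},
    {"tx": 0, "ty": 0, "tz": 1, "wx": 0, "wy": 0, "wz": 0, "jaw": 1},
  ],
)

```text
time_s: 12.72
eef_pos: [0.6478, 0.0841, 0.181]
tcp_rot: [-0.0, 0.715, 0.699, 0.0]
contact_force: [-0.2, 0.4, -0.0]
finger_gap: 0.0742
finger_force: 0.0
```

arm_command(
  rows=[
    {"tx": 0, "ty": -1, "tz": 1, "wx": 0, "wy": 0, "wz": 0, "jaw": 1},
    {"tx": 0, "ty": -1, "tz": 1, "wx": 0, "wy": 0, "wz": 0, "jaw": 1},
    {"tx": 0, "ty": -1, "tz": 0.6, "wx": 0, "wy": 0, "wz": 0, "jaw": 1},
    {"tx": -0.3, "ty": -1, "tz": 0, "wx": 0, "wy": 0, "wz": 0, "jaw": 1},
    {"tx": -0.3, "ty": -1, "tz": 0, "wx": 0, "wy": 0, "wz": 0, "jaw": 1},
    {"tx": -0.3, "ty": 0, "tz": 0, "wx": 0, "wy": 0, "wz": 0, "jaw": 1},
    {"tx": 0, "ty": 0, "tz": 0, "wx": 0, "wy": 0, "wz": 0, "jaw": 1},
  ],
)

```text
time_s: 13.3
eef_pos: [0.6243, -0.0433, 0.2448]
tcp_rot: [0.0, 0.717, 0.697, -0.001]
contact_force: [0.5, 1.3, 0.5]
finger_gap: 0.0856
finger_force: 0.0
```

```bash
python3 wt.py 0.018; python3 w.py w5 mat,weight mat:0.003
```

```text
wrist weight [(0.92, array([0.6529, 0.0813, 0.018 ]))]
wrist weight_knob [(0.75, array([ 0.5465, -0.2448,  0.072 ]))]
top weight []
top weight_knob [(0.74, array([0.6406, 0.0837, 0.072 ]))]
scene weight [(0.8, array([0.6422, 0.0738, 0.018 ]))]
scene weight_knob [(0.88, array([0.6455, 0.0746, 0.072 ]))]
[ 0.62571242 -0.0395812   0.24441812] [ 0.8977229   0.44145561 -1.57160111]
tcp [ 0.6255 -0.0404  0.2442] gap 0.0852 t 13.75
mat [([193.0, 152.0], 0.6, [0.4667, -0.0573, 0.003])]
weight [([68.0, 300.0], 0.6, [0.653, 0.0827, 0.0])]
rect mat 0.57 ((468.033203125, -56.40039825439453), (99.81413269042969, 131.01319885253906), 7.31350564956665) px [100 135] [202 244]
```

View pics/w5.png

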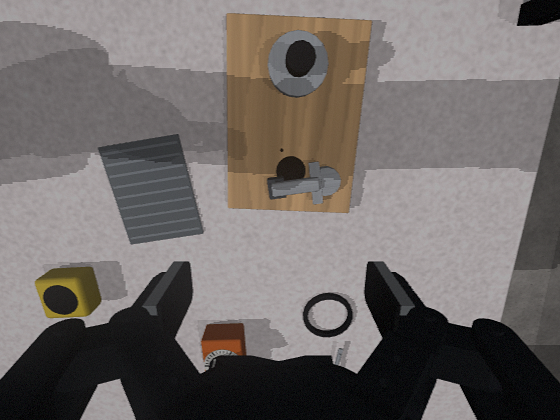

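The weight stands on the plug and covers it (disc at about (298,63)), and the hinge has not moved. The mat is unobstructed at about (152,190). Next, the timer.

arm_command(
  rows=[
    {"tx": -0.34, "ty": -1, "tz": 0, "wx": 0, "wy": 0, "wz": 0, "jaw": 1},
    {"tx": -0.34, "ty": -1, "tz": 0, "wx": 0, "wy": 0, "wz": 0, "jaw": 1},
    {"tx": -0.34, "ty": -1, "tz": 0, "wx": 0, "wy": 0, "wz": 0, "jaw": 1},
    {"tx": -0.34, "ty": -1, "tz": 0, "wx": 0, "wy": 0, "wz": 0, "jaw": 1},
    {"tx": -0.34, "ty": -1, "tz": 0, "wx": 0, "wy": 0, "wz": 0, "jaw": 1},
    {"tx": -0.34, "ty": -1, "tz": 0, "wx": 0, "wy": 0, "wz": 0, "jaw": 1},
    {"tx": -0.34, "ty": -1, "tz": 0, "wx": 0, "wy": 0, "wz": 0, "jaw": 1},
    {"tx": -0.34, "ty": -1, "tz": 0, "wx": 0, "wy": 0, "wz": 0, "jaw": 1},
    {"tx": -0.34, "ty": -1, "tz": 0, "wx": 0, "wy": 0, "wz": 0, "jaw": 1},
    {"tx": -0.34, "ty": -1, "tz": 0, "wx": 0, "wy": 0, "wz": 0, "jaw": 1},
  ],
)

```text
time_s: 14.78
eef_pos: [0.5398, -0.2924, 0.2444]
tcp_rot: [0.0, 0.716, 0.699, 0.0]
contact_force: [-0.4, 0.3, 0.4]
finger_gap: 0.0856
finger_force: 0.0
```

arm_command(
  rows=[
    {"tx": 0, "ty": -1, "tz": 0, "wx": 0, "wy": 0, "wz": 0, "jaw": 1},
    {"tx": 0, "ty": -0.8, "tz": 0, "wx": 0, "wy": 0, "wz": 0, "jaw": 1},
    {"tx": 0, "ty": -0.2, "tz": 0, "wx": 0, "wy": 0, "wz": 0, "jaw": 1},
    {"tx": 0, "ty": 0, "tz": 0, "wx": 0, "wy": 0, "wz": 0, "jaw": 1},
    {"tx": 0, "ty": 0, "tz": 0, "wx": 0, "wy": 0, "wz": 0, "jaw": 1},
  ],
)

```text
time_s: 15.2
eef_pos: [0.5406, -0.3398, 0.2442]
tcp_rot: [-0.0, 0.715, 0.699, 0.0]
contact_force: [-0.2, 1.1, -0.5]
finger_gap: 0.0851
finger_force: 0.0
```

```bash
python3 w.py w6 timer,dial_grip,dial_pointer,red_mark timer:0.036
```

```text
tcp [ 0.5406 -0.3398  0.2442] gap 0.0851 t 15.2
timer [([143.0, 277.0], 0.83, [0.5408, -0.2983, 0.0])]
dial_grip [([148.0, 280.0], 0.9, [0.5441, -0.2968, 0.064])]
dial_pointer [([129.0, 267.0], 0.69, [0.5309, -0.2794, 0.038])]
red_mark [([140.0, 303.0], 0.74, [0.5694, -0.292, 0.038])]
rect timer 0.86 ((543.1146240234375, -298.9376220703125), (55.42253494262695, 83.13484954833984), 0.7489411234855652) px [252 106] [304 184]
```

View pics/w6.png

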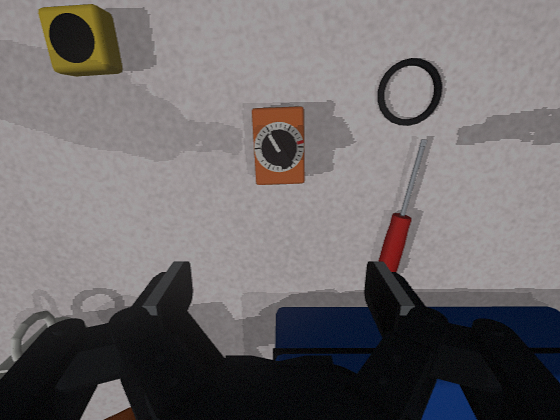

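The timer is at about (278,146), upright and near square, with its pointer up-left and the red mark to the right. Nothing stands near where the fingers will go, so I'm descending on it.

arm_command(
  rows=[
    {"tx": 0.05, "ty": 0.84, "tz": -0.9, "wx": 0, "wy": 0, "wz": 0.0225, "jaw": 1},
    {"tx": 0.05, "ty": 0.84, "tz": -1, "wx": 0, "wy": 0, "wz": 0, "jaw": 1},
    {"tx": 0, "ty": 0, "tz": -1, "wx": 0, "wy": 0, "wz": 0, "jaw": 1},
    {"tx": 0, "ty": 0, "tz": -1, "wx": 0, "wy": 0, "wz": 0, "jaw": 1},
    {"tx": 0, "ty": 0, "tz": -1, "wx": 0, "wy": 0, "wz": 0, "jaw": 1},
    {"tx": 0, "ty": 0, "tz": -1, "wx": 0, "wy": 0, "wz": 0, "jaw": 1},
    {"tx": 0, "ty": 0, "tz": -1, "wx": 0, "wy": 0, "wz": 0, "jaw": 1},
    {"tx": 0, "ty": 0, "tz": -0.8, "wx": 0, "wy": 0, "wz": 0, "jaw": 1},
    {"tx": 0, "ty": 0, "tz": -0.7, "wx": 0, "wy": 0, "wz": 0, "jaw": 1},
    {"tx": 0, "ty": 0, "tz": -0.33, "wx": 0, "wy": 0, "wz": 0, "jaw": 1},
  ],
)

```text
time_s: 16.33
eef_pos: [0.5417, -0.2982, 0.0238]
tcp_rot: [-0.001, 0.703, 0.711, -0.0]
contact_force: [-0.3, 0.8, 0.1]
finger_gap: 0.0855
finger_force: 0.0
```

arm_command(
  rows=[
    {"tx": 0, "ty": 0, "tz": 0, "wx": 0, "wy": 0, "wz": 0, "jaw": 0.6},
    {"tx": 0, "ty": 0, "tz": 0, "wx": 0, "wy": 0, "wz": 0, "jaw": 0},
    {"tx": 0, "ty": 0, "tz": 0, "wx": 0, "wy": 0, "wz": 0, "jaw": -1},
    {"tx": 0, "ty": 0, "tz": 0, "wx": 0, "wy": 0, "wz": 0, "jaw": -1},
    {"tx": 0, "ty": 0, "tz": 0, "wx": 0, "wy": 0, "wz": 0, "jaw": -1},
  ],
)

```text
time_s: 16.75
eef_pos: [0.5436, -0.2993, 0.0274]
tcp_rot: [0.001, 0.703, 0.711, 0.0]
contact_force: [-1.2, 1.2, 4.0]
finger_gap: 0.0552
finger_force: 56.4
```

arm_command(
  rows=[
    {"tx": 0, "ty": 0, "tz": 0.4, "wx": 0, "wy": 0, "wz": 0, "jaw": -1},
    {"tx": 0, "ty": 0, "tz": 0.8, "wx": 0, "wy": 0, "wz": 0, "jaw": -1},
    {"tx": 0, "ty": 0, "tz": 0.8, "wx": 0, "wy": 0, "wz": 0, "jaw": -1},
    {"tx": -0.1, "ty": 0.4, "tz": 0.3, "wx": 0, "wy": 0, "wz": 0.011, "jaw": -1},
    {"tx": -0.3, "ty": 1, "tz": 0, "wx": 0, "wy": 0, "wz": 0.011, "jaw": -1},
    {"tx": -0.3, "ty": 1, "tz": 0, "wx": 0, "wy": 0, "wz": 0.011, "jaw": -1},
    {"tx": -0.3, "ty": 1, "tz": 0, "wx": 0, "wy": 0, "wz": 0.011, "jaw": -1},
    {"tx": -0.3, "ty": 1, "tz": 0, "wx": 0, "wy": 0, "wz": 0.011, "jaw": -1},
    {"tx": -0.3, "ty": 1, "tz": 0, "wx": 0, "wy": 0, "wz": 0.011, "jaw": -1},
    {"tx": -0.3, "ty": 1, "tz": 0, "wx": 0, "wy": 0, "wz": 0.011, "jaw": -1},
  ],
)

```text
time_s: 17.58
eef_pos: [0.4941, -0.1373, 0.0836]
tcp_rot: [-0.0, 0.658, 0.753, -0.0]
contact_force: [0.5, 0.8, -4.8]
finger_gap: 0.055
finger_force: 55.5
```

arm_command(
  rows=[
    {"tx": -0.3, "ty": 1, "tz": 0, "wx": 0, "wy": 0, "wz": 0, "jaw": -1},
    {"tx": -0.3, "ty": 1, "tz": 0, "wx": 0, "wy": 0, "wz": 0, "jaw": -1},
    {"tx": -0.3, "ty": 0.8, "tz": 0, "wx": 0, "wy": 0, "wz": 0, "jaw": -1},
    {"tx": -0.24, "ty": 0.52, "tz": 0, "wx": 0, "wy": 0, "wz": 0, "jaw": -1},
    {"tx": 0, "ty": 0, "tz": 0, "wx": 0, "wy": 0, "wz": 0, "jaw": -1},
    {"tx": 0, "ty": 0, "tz": 0, "wx": 0, "wy": 0, "wz": 0, "jaw": -1},
  ],
)

```text
time_s: 18.08
eef_pos: [0.466, -0.055, 0.0837]
tcp_rot: [-0.0, 0.658, 0.753, -0.0]
contact_force: [0.5, -0.1, -5.3]
finger_gap: 0.0552
finger_force: 55.5
```

```bash
cat > mt.py <<'E'
from h import *
import sys; z0=float(sys.argv[1])
def outline(f,st,t,z):
    r=regions_of(f,t)
    if not r: return
    m=r[0]['pixels'].astype(np.uint8); c=max(cv2.findContours(m,0,cv2.CHAIN_APPROX_NONE)[0],key=cv2.contourArea)[:,0]
    P=np.array([at_z(f,(p[1],p[0]),z,st)[:2] for p in c],np.float32)*1000
    print('  rect',t,round(r[0]['confidence'],2),[np.round(v,1) for v in cv2.minAreaRect(P)])
for n in('wrist','top','scene'):
    st=get_state(); f=grab_frame(n); print(n,st['eef_pos'].round(4),st['tcp_rot'].round(4)); cv2.imwrite(f'pics/m{sys.argv[2]}_{n}.png',f['image'])
    for t,z in(('timer',z0),('dial_grip',z0+.064),('dial_pointer',z0+.038),('red_mark',z0+.038),('mat',.0)):
        print('  ',t,[(np.round(x['location']).tolist(),round(x['confidence'],2),at_z(f,x['location'],z,st).round(4)) for x in place_of(f,t)[:1]])
    outline(f,st,'timer',z0+.036); outline(f,st,'mat',.003)
E
python3 mt.py 0.057 1
```

```text
wrist [ 0.466  -0.055   0.0837] [-1.000e-04  6.576e-01  7.534e-01 -2.000e-04]
   timer [([255.0, 278.0], 0.62, array([ 0.4662, -0.0534,  0.057 ]))]
   dial_grip [([338.0, 278.0], 0.98, array([ 0.4662, -0.0532,  0.121 ]))]
   dial_pointer [([262.0, 259.0], 0.6, array([ 0.4561, -0.0384,  0.095 ]))]
   red_mark [([289.0, 332.0], 0.58, array([ 0.4889, -0.0468,  0.095 ]))]
   mat []
  rect timer 0.92 [array([465.5, -48.1]), array([54.8, 86.4]), np.float64(7.8)]
  rect mat 0.95 [array([461.3, -17.4]), array([100.2,  52.4]), np.float64(7.8)]
top [ 0.4669 -0.0566  0.0835] [-0.      0.6592  0.752   0.    ]
   timer [([235.0, 298.0], 0.64, array([ 0.4606, -0.0551,  0.057 ]))]
   dial_grip []
   dial_pointer []
   red_mark [([149.0, 291.0], 0.36, array([ 0.6621, -0.0377,  0.095 ]))]
   mat [([236.0, 296.0], 0.82, array([ 0.4649, -0.0537,  0.    ]))]
  rect timer 0.66 [array([451.8, -16.3]), array([91.1, 46.1]), np.float64(8.4)]
  rect mat 0.66 [array([458.8, -14.2]), array([97.3, 47.9]), np.float64(10.0)]
scene [ 0.4668 -0.0561  0.0835] [-0.      0.6588  0.7523  0.    ]
   timer [([184.0, 286.0], 0.82, array([ 0.4653, -0.0606,  0.057 ]))]
   dial_grip []
   dial_pointer [([175.0, 296.0], 0.47, array([ 0.4523, -0.0407,  0.095 ]))]
   red_mark [([183.0, 282.0], 0.97, array([ 0.4923, -0.0548,  0.095 ]))]
   mat [([198.0, 284.0], 0.55, array([ 0.4723, -0.0609,  0.    ]))]
  rect timer 0.86 [array([465.5, -29.8]), array([92.7, 49.3]), np.float64(22.2)]
  rect mat 0.71 [array([467.3, -56.1]), array([104.4, 132.8]), np.float64(7.0)]
```

View pics/m1_wrist.png

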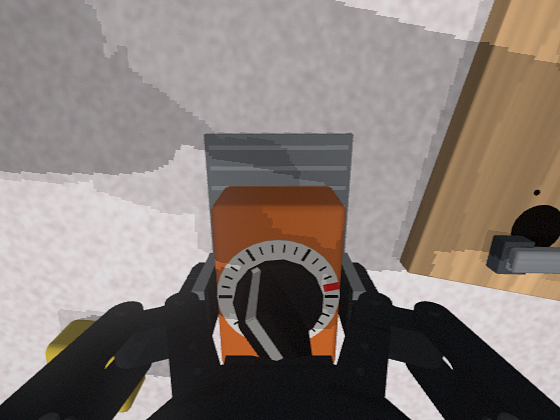

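The timer hangs square over the mat: their edges are parallel, both at 7.8°. The pointer is at about (265,300) and the red mark at (330,288). I'm lowering it.

arm_command(
  rows=[
    {"tx": 0, "ty": -0.06, "tz": -0.3, "wx": 0, "wy": 0, "wz": 0, "jaw": -1},
    {"tx": 0, "ty": 0, "tz": -0.5, "wx": 0, "wy": 0, "wz": 0, "jaw": -1},
    {"tx": 0, "ty": 0, "tz": -0.5, "wx": 0, "wy": 0, "wz": 0, "jaw": -1},
    {"tx": 0, "ty": 0, "tz": -0.4, "wx": 0, "wy": 0, "wz": 0, "jaw": -1},
    {"tx": 0, "ty": 0, "tz": -0.2, "wx": 0, "wy": 0, "wz": 0, "jaw": -1},
    {"tx": 0, "ty": 0, "tz": -0.1, "wx": 0, "wy": 0, "wz": 0, "jaw": -1},
    {"tx": 0, "ty": 0, "tz": -0.04, "wx": 0, "wy": 0, "wz": 0, "jaw": -1},
    {"tx": 0, "ty": 0, "tz": 0, "wx": 0, "wy": 0, "wz": 0, "jaw": -1},
  ],
)

```text
time_s: 19.95
eef_pos: [0.4671, -0.0575, 0.0326]
tcp_rot: [0.0, 0.659, 0.752, 0.0]
contact_force: [-0.4, 0.0, -3.9]
finger_gap: 0.0551
finger_force: 55.3
```

```bash
cat > tf.py <<'E'
from h import *
# front bottom/top edges of timer + mat far edge along tool columns, from wrist
st=get_state(); f=grab_frame('wrist'); im=f['image']; cv2.imwrite('pics/tf.png',im)
hsv=cv2.cvtColor(im,cv2.COLOR_BGR2HSV)
m=((hsv[...,1]>140)&(hsv[...,0]<18)).astype(np.uint8); m=cv2.morphologyEx(m,cv2.MORPH_OPEN,np.ones((3,3)))
z0=st['eef_pos'][2]-.0274
th=np.radians(7.6); u=np.array([-np.sin(th),np.cos(th)])
for c in(235,260,280,300,320):
    r=np.where(m[100:300,c])[0][0]+100; p=at_z(f,(r,c),z0,st)[:2]; print('timer front',r,c,p.round(4),'ctr y along',((p-st['eef_pos'][:2])@u-.042).round(4))
E
python3 tf.py
```

```text
timer front 186 235 [ 0.44   -0.0198] ctr y along -0.001
timer front 186 260 [ 0.4528 -0.0181] ctr y along -0.001
timer front 186 280 [ 0.4631 -0.0167] ctr y along -0.001
timer front 186 300 [ 0.4734 -0.0153] ctr y along -0.001
timer front 186 320 [ 0.4837 -0.014 ] ctr y along -0.001
```

arm_command(
  rows=[
    {"tx": 0, "ty": 0, "tz": -0.04, "wx": 0, "wy": 0, "wz": 0, "jaw": -1},
    {"tx": 0, "ty": 0, "tz": -0.04, "wx": 0, "wy": 0, "wz": 0, "jaw": -1},
    {"tx": 0, "ty": 0, "tz": 0, "wx": 0, "wy": 0, "wz": 0, "jaw": -1},
  ],
)

```text
time_s: 20.25
eef_pos: [0.467, -0.0577, 0.0307]
tcp_rot: [0.0, 0.659, 0.752, 0.0]
contact_force: [-0.3, -0.2, -4.6]
finger_gap: 0.0555
finger_force: 55.3
```

arm_command(
  rows=[
    {"tx": 0, "ty": 0.06, "tz": -0.02, "wx": 0, "wy": 0, "wz": 0, "jaw": -1},
    {"tx": 0, "ty": 0, "tz": -0.02, "wx": 0, "wy": 0, "wz": 0, "jaw": -1},
    {"tx": 0, "ty": 0, "tz": -0.02, "wx": 0, "wy": 0, "wz": 0, "jaw": -1},
    {"tx": 0, "ty": 0, "tz": 0, "wx": 0, "wy": 0, "wz": 0, "jaw": -1},
  ],
)

```text
time_s: 20.58
eef_pos: [0.467, -0.0567, 0.0303]
tcp_rot: [0.001, 0.659, 0.752, -0.001]
contact_force: [-4.8, -2.5, 14.8]
finger_gap: 0.0554
finger_force: 57.8
```

arm_command(
  rows=[
    {"tx": 0, "ty": 0, "tz": 0.05, "wx": 0, "wy": 0, "wz": 0, "jaw": -1},
    {"tx": 0, "ty": 0, "tz": 0, "wx": 0, "wy": 0, "wz": 0, "jaw": 0.6},
    {"tx": 0, "ty": 0, "tz": 0, "wx": 0, "wy": 0, "wz": 0, "jaw": 0.8},
    {"tx": 0, "ty": 0, "tz": 0, "wx": 0, "wy": 0, "wz": 0, "jaw": 0.9},
    {"tx": 0, "ty": 0, "tz": 0, "wx": 0, "wy": 0, "wz": 0, "jaw": 0.9},
    {"tx": 0, "ty": 0, "tz": 0.5, "wx": 0, "wy": 0, "wz": 0, "jaw": 0.9},
    {"tx": 0, "ty": 0, "tz": 1, "wx": 0, "wy": 0, "wz": 0, "jaw": 0.9},
    {"tx": 0, "ty": 0, "tz": 1, "wx": 0, "wy": 0, "wz": 0, "jaw": 0.9},
    {"tx": 0, "ty": 0, "tz": 1, "wx": 0, "wy": 0, "wz": 0, "jaw": 0.9},
    {"tx": 0, "ty": 0, "tz": 1, "wx": 0, "wy": 0, "wz": 0, "jaw": 0.9},
  ],
)

```text
time_s: 21.42
eef_pos: [0.4666, -0.0559, 0.1438]
tcp_rot: [-0.0, 0.659, 0.752, 0.0]
contact_force: [0.5, -0.3, -0.9]
finger_gap: 0.0811
finger_force: 0.0
```

arm_command(
  rows=[
    {"tx": 0, "ty": 0, "tz": 1, "wx": 0, "wy": 0, "wz": 0, "jaw": 0.9},
    {"tx": 0, "ty": -0.8, "tz": 0.8, "wx": 0, "wy": 0, "wz": 0, "jaw": 0.9},
    {"tx": 0, "ty": -0.4, "tz": 0, "wx": 0, "wy": 0, "wz": 0, "jaw": 0.9},
    {"tx": 0, "ty": 0, "tz": 0, "wx": 0, "wy": 0, "wz": 0, "jaw": 0.9},
    {"tx": 0, "ty": 0, "tz": 0, "wx": 0, "wy": 0, "wz": 0, "jaw": 0.9},
  ],
)

```text
time_s: 21.83
eef_pos: [0.4663, -0.0865, 0.1871]
tcp_rot: [-0.0, 0.659, 0.752, -0.0]
contact_force: [-1.0, 0.3, 0.5]
finger_gap: 0.0808
finger_force: 0.0
```

```bash
python3 mt.py 0.003 2
```

```text
wrist [ 0.4663 -0.0865  0.1871] [-4.000e-04  6.595e-01  7.517e-01 -2.000e-04]
   timer [([160.0, 279.0], 0.75, array([ 0.4642, -0.0569,  0.003 ]))]
   dial_grip [([171.0, 286.0], 0.79, array([ 0.4692, -0.0552,  0.067 ]))]
   dial_pointer [([145.0, 275.0], 0.92, array([ 0.4575, -0.0379,  0.041 ]))]
   red_mark [([161.0, 308.0], 0.95, array([ 0.489 , -0.0484,  0.041 ]))]
   mat []
  rect timer 0.92 [array([467.9, -55.6]), array([55.3, 83.5]), np.float64(7.6)]
  rect mat 0.81 [array([467.7, -56.3]), array([101.6, 131.3]), np.float64(7.4)]
top [ 0.4667 -0.0856  0.1874] [-4.000e-04  6.585e-01  7.526e-01 -1.000e-04]
   timer [([238.0, 297.0], 0.87, array([ 0.4593, -0.0545,  0.003 ]))]
   dial_grip [([233.0, 299.0], 0.68, array([ 0.4651, -0.0582,  0.067 ]))]
   dial_pointer [([238.0, 292.0], 0.6, array([ 0.4546, -0.0417,  0.041 ]))]
   red_mark [([221.0, 294.0], 0.79, array([ 0.4967, -0.0476,  0.041 ]))]
   mat [([237.0, 295.0], 0.72, array([ 0.4616, -0.0516,  0.    ]))]
  rect timer 0.81 [array([461.7, -43.2]), array([55.8, 60.5]), np.float64(0.3)]
  rect mat 0.89 [array([462.6, -34.9]), array([100.8,  89.3]), np.float64(8.5)]
scene [ 0.4669 -0.0861  0.1878] [1.000e-04 6.588e-01 7.523e-01 0.000e+00]
   timer [([195.0, 284.0], 0.81, array([ 0.4659, -0.0669,  0.003 ]))]
   dial_grip [([182.0, 284.0], 0.45, array([ 0.4694, -0.0637,  0.067 ]))]
   dial_pointer []
   red_mark [([195.0, 286.0], 0.97, array([ 0.4842, -0.0489,  0.041 ]))]
   mat []
  rect timer 0.76 [array([473.7, -50.6]), array([81.1, 91.5]), np.float64(7.6)]
  rect mat 0.66 [array([641.6,  21.9]), array([217.2, 158.5]), np.float64(86.8)]
```

View pics/m2_wrist.png

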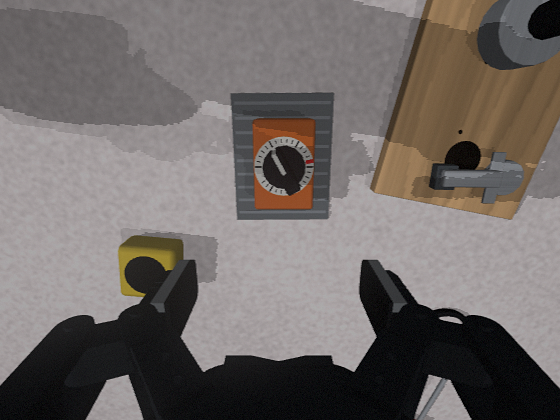

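The timer stands centred and square on the mat: both centre on about (283,157), the offset is under 1 mm and the angle difference about 0.2°. I'm measuring the pointer line's direction by code.

```bash
cat > ptr.py <<'E'
from h import *
YAW=np.radians(7.55); C=np.array([.468,-.0557])
def pointer(C=C):
    st=get_state(); f=grab_frame('wrist'); im=f['image']; e,Rm=cam(f,st); k=foc(f)
    # rectify the plane z=.075 around C at 4 px/mm, x right = world x, up = world y
    s=4; n=200
    X,Y=np.meshgrid((np.arange(n)-n/2)/s/1000+C[0],(n/2-np.arange(n))/s/1000+C[1])
    P=np.stack([X,Y,np.full_like(X,.075)],-1); q=(P-e)@Rm
    mx=(f['cx']-k*q[...,0]/q[...,2]).astype(np.float32); my=(f['cy']+k*q[...,1]/q[...,2]).astype(np.float32)
    w=cv2.remap(im,mx,my,cv2.INTER_CUBIC); g=w.min(-1).astype(float)
    rr=np.hypot(X-C[0],Y-C[1])
    m=((g>105)&(rr<.0165)).astype(np.uint8)
    nn,lab,stt,cen=cv2.connectedComponentsWithStats(m)
    out=[]
    for i in range(1,nn):
        if stt[i,4]<60: continue
        pts=np.argwhere(lab==i)[:,::-1].astype(float); p=np.c_[pts[:,0]-n/2,n/2-pts[:,1]]/s
        c=p.mean(0); ev,V=np.linalg.eigh(np.cov((p-c).T)); d=V[:,1]; d=d if d@c>0 else -d
        a=np.arctan2(d[1],d[0]); b=np.arctan2(c[1],c[0])
        out.append((stt[i,4],c.round(1).tolist(),np.sqrt(ev).round(2).tolist(),'dial pca',round((np.pi+YAW-a)%(2*np.pi),3),'centroid',round((np.pi+YAW-b)%(2*np.pi),3)))
    cv2.imwrite('pics/ptr.png',cv2.resize(w,None,fx=3,fy=3,interpolation=cv2.INTER_NEAREST))
    print(out, 'darkmin',g[rr<.0165].min(),'max',g[rr<.0165].max())
if __name__=='__main__': pointer()
E
python3 ptr.py
```

```text
[(np.int32(851), [-5.4, 6.1], [0.93, 4.82], 'dial pca', np.float64(1.066), 'centroid', np.float64(0.977)), (np.int32(266), [14.9, -3.0], [0.64, 2.77], 'dial pca', np.float64(1.958), 'centroid', np.float64(3.474)), (np.int32(210), [-12.1, -9.6], [0.56, 2.33], 'dial pca', np.float64(0.956), 'centroid', np.float64(5.744)), (np.int32(605), [-2.8, -14.1], [1.09, 3.27], 'dial pca', np.float64(0.318), 'centroid', np.float64(5.042))] darkmin 9.0 max 174.0
```

arm_command(
  rows=[
    {"tx": 0.06, "ty": 0.3, "tz": 0, "wx": 0, "wy": 0, "wz": 0.0644, "jaw": 0.2},
    {"tx": 0, "ty": 0.4, "tz": 0, "wx": 0, "wy": 0, "wz": 0.0644, "jaw": 0.2},
    {"tx": 0, "ty": 0.4, "tz": 0, "wx": 0, "wy": 0, "wz": 0.0644, "jaw": 0.2},
    {"tx": 0, "ty": 0.12, "tz": 0, "wx": 0, "wy": 0, "wz": 0.0644, "jaw": 0.2},
    {"tx": 0, "ty": 0, "tz": -0.6, "wx": 0, "wy": 0, "wz": 0.0644, "jaw": 0.2},
    {"tx": 0, "ty": 0, "tz": -0.8, "wx": 0, "wy": 0, "wz": 0, "jaw": 0.2},
    {"tx": 0, "ty": 0, "tz": -0.6, "wx": 0, "wy": 0, "wz": 0, "jaw": 0.2},
    {"tx": 0, "ty": 0, "tz": 0, "wx": 0, "wy": 0, "wz": 0, "jaw": 0.2},
    {"tx": 0, "ty": 0, "tz": 0, "wx": 0, "wy": 0, "wz": 0, "jaw": 0.2},
  ],
)

```text
time_s: 23.83
eef_pos: [0.4679, -0.0554, 0.1375]
tcp_rot: [-0.001, 0.449, 0.893, -0.0]
contact_force: [0.1, -0.3, 0.5]
finger_gap: 0.0513
finger_force: 0.0
```

```bash
python3 w.py w7 dial_grip:0.067,timer:0.003; sed -i 's/g>105/g>95/' ptr.py; python3 ptr.py; python3 -c "
from h import *
s=get_state();R_=q2R(s['tcp_rot']);print(s['eef_pos'],'tool y deg',np.degrees(np.arctan2(R_[1,1],R_[0,1])),s['joints'].round(2))"
```

```text
tcp [ 0.4679 -0.0554  0.1375] gap 0.0513 t 23.8333
dial_grip [([230.0, 275.0], 0.64, [0.4673, -0.0571, 0.067])]
timer [([201.0, 278.0], 0.59, [0.4676, -0.0545, 0.003])]
[(np.int32(1020), [-5.4, 6.0], [1.1, 4.83], 'dial pca', np.float64(1.065), 'centroid', np.float64(0.971)), (np.int32(933), [11.5, 3.4], [1.44, 4.17], 'dial pca', np.float64(1.876), 'centroid', np.float64(2.984)), (np.int32(919), [-6.9, -10.4], [1.45, 3.71], 'dial pca', np.float64(0.284), 'centroid', np.float64(5.431))] darkmin 4.0 max 193.0
[ 0.46909248 -0.05567463  0.13881878] tool y deg 36.55525441826809 [ 0.59  0.38 -0.71  2.09  0.36  0.78  0.29]
```

arm_command(
  rows=[
    {"tx": -0.02, "ty": 0, "tz": -0.8, "wx": 0, "wy": 0, "wz": 0, "jaw": 0.2},
    {"tx": 0, "ty": 0, "tz": -0.9, "wx": 0, "wy": 0, "wz": 0, "jaw": 0.1},
    {"tx": 0, "ty": 0, "tz": -0.6, "wx": 0, "wy": 0, "wz": 0, "jaw": 0},
    {"tx": 0, "ty": 0, "tz": -0.4, "wx": 0, "wy": 0, "wz": 0, "jaw": -0.2},
    {"tx": 0, "ty": 0, "tz": 0, "wx": 0, "wy": 0, "wz": 0, "jaw": -0.4},
    {"tx": 0, "ty": 0, "tz": 0, "wx": 0, "wy": 0, "wz": 0, "jaw": -0.4},
  ],
  squeeze=25,
)

```text
time_s: 24.53
eef_pos: [0.4681, -0.0555, 0.0707]
tcp_rot: [0.0, 0.45, 0.893, 0.0]
contact_force: [-0.8, 0.7, 0.2]
finger_gap: 0.0259
finger_force: 0.0
```

arm_command(
  rows=[
    {"tx": 0, "ty": 0, "tz": 0, "wx": 0, "wy": 0, "wz": 0, "jaw": -0.6},
    {"tx": 0, "ty": 0, "tz": 0, "wx": 0, "wy": 0, "wz": 0, "jaw": -0.7},
    {"tx": 0, "ty": 0, "tz": 0, "wx": 0, "wy": 0, "wz": 0, "jaw": -1},
    {"tx": 0, "ty": 0, "tz": 0, "wx": 0, "wy": 0, "wz": 0, "jaw": -1},
  ],
)

```text
time_s: 24.87
eef_pos: [0.4675, -0.0562, 0.0711]
tcp_rot: [0.0, 0.45, 0.893, -0.001]
contact_force: [-4.2, -1.1, 6.3]
finger_gap: 0.0116
finger_force: 26.7
```

arm_command(
  rows=[
    {"tx": 0, "ty": 0, "tz": 0, "wx": 0, "wy": 0, "wz": -0.03, "jaw": -1},
    {"tx": 0, "ty": 0, "tz": 0, "wx": 0, "wy": 0, "wz": -0.06, "jaw": -1},
    {"tx": 0, "ty": 0, "tz": 0, "wx": 0, "wy": 0, "wz": -0.06, "jaw": -1},
    {"tx": 0, "ty": 0, "tz": 0, "wx": 0, "wy": 0, "wz": -0.06, "jaw": -1},
    {"tx": 0, "ty": 0, "tz": 0, "wx": 0, "wy": 0, "wz": -0.06, "jaw": -1},
    {"tx": 0, "ty": 0, "tz": 0, "wx": 0, "wy": 0, "wz": -0.06, "jaw": -1},
    {"tx": 0, "ty": 0, "tz": 0, "wx": 0, "wy": 0, "wz": -0.06, "jaw": -1},
    {"tx": 0, "ty": 0, "tz": 0, "wx": 0, "wy": 0, "wz": -0.06, "jaw": -1},
    {"tx": 0, "ty": 0, "tz": 0, "wx": 0, "wy": 0, "wz": -0.06, "jaw": -1},
    {"tx": 0, "ty": 0, "tz": 0, "wx": 0, "wy": 0, "wz": 0, "jaw": -1},
  ],
)

```text
time_s: 25.7
eef_pos: [0.4675, -0.0563, 0.0711]
tcp_rot: [0.0, 0.764, 0.646, -0.001]
contact_force: [-3.4, -2.6, 7.1]
finger_gap: 0.0114
finger_force: 26.7
```

```bash
cat > ty.py <<'E'
from h import *
s=get_state();R_=q2R(s['tcp_rot']);print(s['eef_pos'],'tool y deg',np.degrees(np.arctan2(R_[1,1],R_[0,1])),s['joints'].round(2),s['contact_force'].round(1),s['ft_torque'].round(2))
E
python3 ty.py; python3 tf.py
```

```text
[ 0.4674584  -0.05625457  0.07105151] tool y deg -9.592815163790458 [ 0.35  0.45 -0.44  2.15  0.33  0.6  -0.49] [-3.4 -2.6  7.1] [-0.54  0.9  -0.  ]
timer front 181 235 [ 0.4532 -0.0095] ctr y along 0.0063
timer front 173 260 [ 0.4667 -0.0075] ctr y along 0.0064
timer front 167 280 [ 0.4773 -0.0062] ctr y along 0.0063
timer front 163 300 [ 0.4876 -0.0058] ctr y along 0.0053
timer front 225 320 [ 0.4934 -0.0409] ctr y along -0.0303
```

arm_command(
  rows=[
    {"tx": 0, "ty": 0, "tz": 0, "wx": 0, "wy": 0, "wz": -0.05, "jaw": -1},
    {"tx": 0, "ty": 0, "tz": 0, "wx": 0, "wy": 0, "wz": -0.07, "jaw": -1},
    {"tx": 0, "ty": 0, "tz": 0, "wx": 0, "wy": 0, "wz": -0.07, "jaw": -1},
    {"tx": 0, "ty": 0, "tz": 0, "wx": 0, "wy": 0, "wz": -0.07, "jaw": -1},
    {"tx": 0, "ty": 0, "tz": 0, "wx": 0, "wy": 0, "wz": -0.07, "jaw": -1},
    {"tx": 0, "ty": 0, "tz": 0, "wx": 0, "wy": 0, "wz": -0.07, "jaw": -1},
    {"tx": 0, "ty": 0, "tz": 0, "wx": 0, "wy": 0, "wz": -0.07, "jaw": -1},
    {"tx": 0, "ty": 0, "tz": 0, "wx": 0, "wy": 0, "wz": -0.07, "jaw": -1},
    {"tx": 0, "ty": 0, "tz": 0, "wx": 0, "wy": 0, "wz": -0.07, "jaw": -1},
    {"tx": 0, "ty": 0, "tz": 0, "wx": 0, "wy": 0, "wz": -0.045, "jaw": -1},
  ],
)

```text
time_s: 26.58
eef_pos: [0.4673, -0.0562, 0.071]
tcp_rot: [0.0, 0.982, 0.186, -0.0]
contact_force: [-4.6, -2.9, 7.6]
finger_gap: 0.0115
finger_force: 26.9
```

arm_command(
  rows=[
    {"tx": 0, "ty": 0, "tz": 0, "wx": 0, "wy": 0, "wz": -0.02, "jaw": -1},
    {"tx": 0, "ty": 0, "tz": 0, "wx": 0, "wy": 0, "wz": 0, "jaw": -1},
    {"tx": 0, "ty": 0, "tz": 0, "wx": 0, "wy": 0, "wz": 0, "jaw": -1},
  ],
)

```text
time_s: 26.83
eef_pos: [0.4674, -0.0562, 0.071]
tcp_rot: [0.0, 0.985, 0.174, -0.0]
contact_force: [-4.9, -1.8, 8.9]
finger_gap: 0.0117
finger_force: 26.9
```

```bash
python3 ty.py
```

```text
[ 0.46735153 -0.05618285  0.0710336 ] tool y deg -70.00348854315943 [ 0.13  0.42 -0.17  2.16  0.13  0.56 -1.36] [-4.9 -1.8  8.9] [-0.61  1.05 -0.02]
```

arm_command(
  rows=[
    {"tx": 0, "ty": 0, "tz": 0, "wx": 0, "wy": 0, "wz": 0, "jaw": -0.6},
    {"tx": 0, "ty": 0, "tz": 0, "wx": 0, "wy": 0, "wz": 0, "jaw": -0.3},
    {"tx": 0, "ty": 0, "tz": 0, "wx": 0, "wy": 0, "wz": 0, "jaw": -0.2},
    {"tx": 0, "ty": 0, "tz": 0, "wx": 0, "wy": 0, "wz": 0, "jaw": -0.2},
    {"tx": 0, "ty": 0, "tz": 0.5, "wx": 0, "wy": 0, "wz": 0, "jaw": -0.2},
    {"tx": 0, "ty": 0, "tz": 1, "wx": 0, "wy": 0, "wz": 0, "jaw": 0},
    {"tx": 0, "ty": 0, "tz": 1, "wx": 0, "wy": 0, "wz": 0, "jaw": 0.2},
    {"tx": -0.5, "ty": -0.2, "tz": 1, "wx": 0, "wy": 0, "wz": 0, "jaw": 0.2},
    {"tx": -0.5, "ty": -0.2, "tz": 0.8, "wx": 0, "wy": 0, "wz": 0, "jaw": 0.2},
    {"tx": 0, "ty": 0, "tz": 0, "wx": 0, "wy": 0, "wz": 0, "jaw": 0.2},
  ],
)

```text
time_s: 27.67
eef_pos: [0.443, -0.0666, 0.181]
tcp_rot: [0.001, 0.985, 0.172, 0.002]
contact_force: [0.3, 0.5, -0.5]
finger_gap: 0.0514
finger_force: 0.0
```

arm_command(
  rows=[
    {"tx": 0, "ty": 0, "tz": 0, "wx": 0, "wy": 0, "wz": 0, "jaw": 0.2},
    {"tx": 0, "ty": 0, "tz": 0, "wx": 0, "wy": 0, "wz": 0, "jaw": 0.2},
  ],
)

```text
time_s: 27.83
eef_pos: [0.4429, -0.0654, 0.1774]
tcp_rot: [-0.0, 0.985, 0.173, 0.0]
contact_force: [-1.3, -0.0, -0.2]
finger_gap: 0.0512
finger_force: 0.0
```

```bash
python3 ptr.py; python3 mt.py 0.003 3 | head -9; python3 - <<'E'
from h import *
im=cv2.imread('pics/m3_wrist.png'); w=cv2.imread('pics/ptr.png')
cv2.imwrite('pics/fin.png',np.hstack([cv2.resize(im,(0,0),fx=.75,fy=.75),cv2.resize(w,(315,315))]))
E
```

```text
[(np.int32(814), [-12.0, 7.3], [1.19, 4.65], 'dial pca', np.float64(2.23), 'centroid', np.float64(0.679)), (np.int32(983), [7.7, 2.5], [1.05, 4.86], 'dial pca', np.float64(2.926), 'centroid', np.float64(2.957)), (np.int32(574), [-6.5, -12.8], [1.09, 2.96], 'dial pca', np.float64(0.594), 'centroid', np.float64(5.315)), (np.int32(125), [2.0, -15.5], [0.47, 1.49], 'dial pca', np.float64(3.281), 'centroid', np.float64(4.717))] darkmin 11.0 max 172.0
wrist [ 0.4428 -0.0653  0.177 ] [-2.000e-04  9.849e-01  1.732e-01 -4.000e-04]
   timer [([165.0, 277.0], 0.91, array([ 0.4676, -0.0555,  0.003 ]))]
   dial_grip [([179.0, 279.0], 0.64, array([ 0.4685, -0.0564,  0.067 ]))]
   dial_pointer [([148.0, 281.0], 0.74, array([ 0.4891, -0.0508,  0.041 ]))]
   red_mark [([146.0, 276.0], 0.97, array([ 0.4888, -0.0469,  0.041 ]))]
   mat []
  rect timer 0.61 [array([469.4, -55.8]), array([59.2, 84. ]), np.float64(7.2)]
  rect mat 0.33 [array([462.8, -58.4]), array([66.7, 94.4]), np.float64(7.1)]
top [ 0.4428 -0.0655  0.1775] [-1.000e-04  9.849e-01  1.730e-01 -3.000e-04]
```

View pics/fin.png

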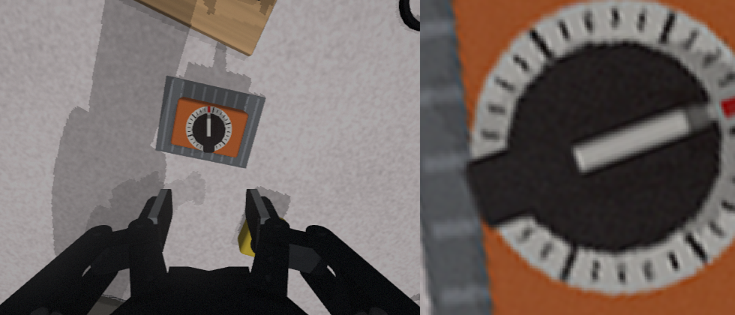

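The final picture shows the pointer in line with the red mark (2.93 rad measured), the timer square in the middle of the mat, and the open gripper clear of everything. I'm handing in.

```bash
python3 -c "
from rig import *
print(sign_off())"
```

```text
the job is handed in; nothing more can be done
None
```

The job is handed in: the weight stands over the plug and covers it, the timer is centred and square on the mat, and its pointer is at the red mark (measured 2.93 rad, target 2.932).

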